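# Seat the tube rack in the corner of the loading deck

### The job

Pick up the long eight-place tube rack and set it flat on the open part of the loading deck, a few centimetres clear of both stops and with its long side parallel to the long stop; press it down firmly there, with about 10 N. Then, keeping it down on the deck, slide it first squarely against the long stop and after that along the long stop until its end meets the short stop, and let go of it. Leave the small rack and the tip box where they are.

Things in the scene. Friction and masses are not known exactly. Their poses are not given: they have to be found in the camera images.
- rack: Long tube rack to load: solid black plastic block 100 (x, long) x 50 (y) x 60 mm high, 0.3 kg, upright on the bench. On top 4 x 2 places, seven with white round vial caps 16 mm wide sticking up 12 mm (fast in it), one empty. Origin: centre of underside, z up. Either end may lead. Grip it across the 50 mm width, on the upper 30 mm, so that the fingers pass over the deck's stops.
- deck: Fixed aluminium plate 170 (x) x 220 (y) x 12 mm. Origin: centre of underside; yaw within 0.3 rad. Two dark steel stops, tops at z=26 mm: long stop along the far edge, inner face x=+73; short stop at the left (+y) end, inner face y=+98, from x=-27 to 73. Home: rack's long axis along deck y, its origin at (48, 48, 12) mm in the deck frame.
- small_rack: Bystander: square black rack 56 x 56 x 60 mm with four white vial caps (72 mm high overall), 0.3 kg. Origin: centre of underside. It and the long rack stand in two places at the robot's right front, either way round. Not to be moved.
- tip_box: Bystander: a grey pipette tip box with white top, 80 mm (x) by 120 mm (y), 50 mm high, standing beyond the deck. Origin: centre of its underside. Not to be moved.
Mind the look-alikes: they are no part of the job. What is shaped like the rack but green is not meant.

How it is judged (in metres and radians):
On the way, in this order (a step that is already met when the one before it is completed fails the run):
1. the rack stands on the deck's plate, at least 12 mm clear of both stops, parallel to the long stop within 15 degrees, and is pressed on it with more than 6 N (weight included) (z of rack in the frame of deck between 0.007 and 0.017 m and angle between the x axis of rack and the y axis of deck, either way round below 0.26 rad and x of rack in the frame of deck between -0.085 and 0.036 m and y of rack in the frame of deck between -0.11 and 0.036 m and contact force between rack and deck above 6 N), for 0.1 s.
2. still down, the rack is against the long stop (gap under 10 mm, within 15 degrees), its end still 12 mm or more from the short stop (z of rack in the frame of deck between 0.007 and 0.017 m and x of rack in the frame of deck between 0.038 and 0.054 m and angle between the x axis of rack and the y axis of deck, either way round below 0.26 rad and y of rack in the frame of deck between -0.11 and 0.036 m), for 0.1 s.
At the end, for the whole second after the job is handed in: The rack stands flat on the deck's plate, upright, long axis along the long stop within 10 degrees, less than 10 mm from home at both the long and the short stop, released and at rest (z of rack in the frame of deck between 0.007 and 0.017 m and x of rack in the frame of deck between 0.038 and 0.054 m and y of rack in the frame of deck between 0.038 and 0.054 m and angle between the x axis of rack and the y axis of deck, either way round below 0.175 rad and angle between rack's own z axis and vertical below 0.06 rad and linear speed of rack below 0.02 m/s); the robot touches nothing.
It fails at once if the rack is off the plate (8 to 40 mm up) within 10 mm of its place at the stops: it must be slid there, not lowered (z of rack in the frame of deck between 0.02 and 0.052 m and x of rack in the frame of deck between -0.085 and 0.068 m and y of rack in the frame of deck between -0.11 and 0.068 m and (x of rack in the frame of deck above 0.038 m or y of rack in the frame of deck above 0.038 m)).
It fails at once if the small rack is moved more than 20 mm (distance of small_rack from where it was at the start of the episode above 0.02 m).
It fails at once if the tip box is moved more than 20 mm (distance of tip_box from where it was at the start of the episode above 0.02 m).
It also fails if it takes over 45 s, if anything falls off the work surface, if the arm or the gripper's body presses on something with over 40 N, if the wrist force passes 120 N, or if a joint passes its speed limit or range.

### The arm

A 6-joint arm with a two-finger parallel gripper is mounted at the origin on the work surface. World frame = base frame: x ahead of the robot, y to its left, z up, the work surface at z = 0. Lengths are in mm, angles in degrees, forces in N, time in s.
With the tool pointing down it reaches from about 350 to 850 mm from the base axis. Payload 8.1 kg.
Tool frame: the origin (TCP) lies midway between the tips of the shut fingers; the grasp point (between the pads) lies 19 mm behind it (r.pinch_z is the distance from the TCP to the grasp point, in mm); z points along the fingers, y is the line along which they close (so a half turn about z gives the same grasp; the last joint's range is limited). The gripper opens to 85 mm and grips with 20 to 120 N. Pads are 22 mm wide; open, the fingers measure 114 mm over their backs; the gripper's body (76 mm by 85 mm) begins 54 mm behind the grasp point. The pads swing forward as they close: fully open they stand 13 mm farther back than shut.
Start: joints at [60.195, 7.471, 85.268, -0, 87.261, -4.893], TCP at [252.717, 544.187, 231.292] pointing down, gripper open.
Joint ranges: [-169.43, 169.43], [-51.17, 129.36], [1.28, 143.12], [-76.62, 256.62], [0, 156.53], [-152.29, 152.29]. Speed limits (degrees/s): [136.94, 136.94, 159.86, 180, 180, 180].

### API

Orientations are given as [roll, pitch, yaw] about the fixed x, y, z axes, in that order (R = Rz(yaw) Ry(pitch) Rx(roll)).
In Python, from bench import sensors, optics, job, r gives the robot as it stands.
- The arm moves only by the tool play_rows, never from a script. Its argument "motion" is a list that holds one entry, the list of rows, each a list of 6 numbers: the shift along the tool's x, y, z in cm, then the turn, a rotation vector about the tool's x, y, z in degrees. In form: [[[x, y, z, ax, ay, az], ...]]. A call has 1 to 5 rows; each row is the pose to reach, as a shift and turn from the pose commanded when the call began, along the tool's axes at that moment; what a row does not reach only later rows make up. A row lasts 1/10 s, in which the tool goes at most 50 mm and 8.59 degrees, less where a joint would pass 70% of its speed; a pose out of reach is approached as far as the arm can. A call with a gripper value outside its range is refused whole. "jaw" is the opening, from 0 (shut) to 1 (fully open), set as the call begins (left out, the last holds). The fingers move at their own pace and stop on an object; "squeeze" is the grip in N (left out, the last holds). Time passes only in rows, so rows that repeat a pose let the fingers close. It gives the time, the measured TCP pose, the force, the opening and the grip force at its end, in the units of the state.
- sensors.sense(): the state, without advancing time (a new reading comes with each control period).
- optics.snapshot(name): name is "side" or "top"; returns a dict with "pixels" (420x560x3 uint8, red, green, blue), "mtx" (3x3 intrinsics, pixels), "k1" (the pictures are not rectified: a ray, as slopes to the right and down, at radius r is drawn at 1 + k1 r^2 times it, then the intrinsics apply), "R" (3x3) and "t" (3): a world point X has camera coordinates R X + t. Camera axes: x right, y down, z forward; pixel columns grow to the right and rows downward; lengths in mm; the calibration is good to about 2 mm. A picture is of the moment at which its call begins. There is no depth.
- job.hand_in(): hands the job in; it is judged then, once.
The state is a dict: "time": time; "joint_pos": joint angles; "qd": joint speeds; "joint_efforts": joint torques, N m; "tool_pos": TCP position; "tcp_rot": TCP orientation; "ft_force": force on the tool from outside, world axes, zero at the start; "wrist_torque": the same for the moment, N m; "finger_gap": finger opening in mm; "grip_force": force on a finger pad.
Only numpy, scipy, OpenCV 4.12 (cv2) and the standard library are available. Lean on these libraries where they do the work, as an engineer would, in place of code of your own. Each camera call takes 0.05 s, during which the arm holds its last target. There are 200 camera calls.

## Working session

There is one attempt and no reset: what is moved stays moved. The work goes in short steps, Python scripts to look and compute and a tool call to move; the robot and the scene stay as the last step left them, time stands still between calls to the robot, and variables do not carry over. Pictures are saved under pics/ and viewed, at most 10 in all, crops included, and the job is handed in when it is done.

Besides the shell and the picture viewer there is one more tool, called after "Call:" as a command line: name --argument value ..., lists and objects as JSON in quotes. play_rows: Moves the arm, as the interface text tells. Its arguments: {"type":"object","properties":{"motion":{"type":"array","items":{"type":"array","items":{"type":"array","items":{"type":"number"}}}},"jaw":{"type":"number"},"squeeze":{"type":"number"}},"required":["motion"]}

```bash
mkdir -p pics; python3 - <<'E'
from bench import sensors, optics, job, r
import cv2,json
s=sensors.sense();print(s)
for n in("side","top"):
    p=optics.snapshot(n);cv2.imwrite(f"pics/{n}0.png",p["pixels"][:,:,::-1])
    print(n,p["mtx"],p["k1"],p["R"],p["t"])
print(r.pinch_z)
E
```

```text
{'time': 0.0, 'joint_pos': array([ 6.01926254e+01,  7.51639904e+00,  8.53293274e+01, -1.95330888e-03,
        8.72605512e+01, -4.89491846e+00]), 'qd': array([-0.00718579, -0.00938163, -0.01474517,  0.00813039,  0.04856626,
        0.0673352 ]), 'joint_efforts': array([-1.69620253e-03, -5.69416058e+01, -5.00546837e+01, -3.19047758e-04,
        1.49764458e-02, -9.40426787e-06]), 'tool_pos': array([252.47612687, 543.69199354, 230.23050209]), 'tcp_rot': array([-1.79893943e+02, -7.12473494e-03,  1.55087632e+02]), 'ft_force': array([0.4125554 , 1.00974003, 0.18132414]), 'wrist_torque': array([-0.01414828, -0.02743224,  0.05678937]), 'grip_force': 0.0, 'finger_gap': 85.38618518024114}
side [[432.38865598   0.         278.63213592]
 [  0.         432.38865598 217.09970485]
 [  0.           0.           1.        ]] 0.03677090522568873 [[-0.72599314 -0.68769476  0.00314195]
 [-0.50322213  0.52812199 -0.68399901]
 [ 0.46872321 -0.49815969 -0.72947617]] [421.30747003 352.50068019 540.4529453 ]
top [[468.81391174   0.         278.87571693]
 [  0.         468.81391174 213.91326749]
 [  0.           0.           1.        ]] -0.09922321736240097 [[ 5.36666386e-04 -9.99978162e-01  6.58687975e-03]
 [-9.92147666e-01 -1.35626781e-03 -1.25064663e-01]
 [ 1.25070865e-01 -6.46803937e-03 -9.92126727e-01]] [-52.39014179 586.54792237 991.96904636]
18.700000000000003
```

View pics/top0.png

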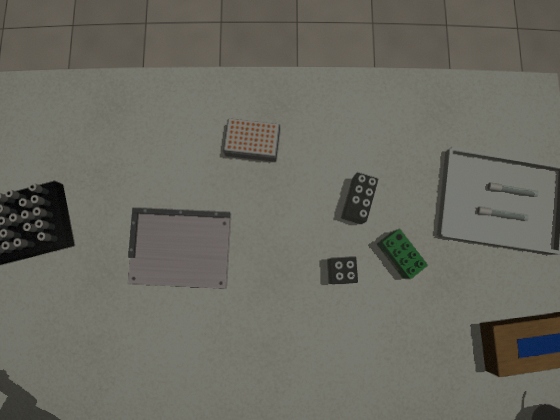

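View pics/side0.png

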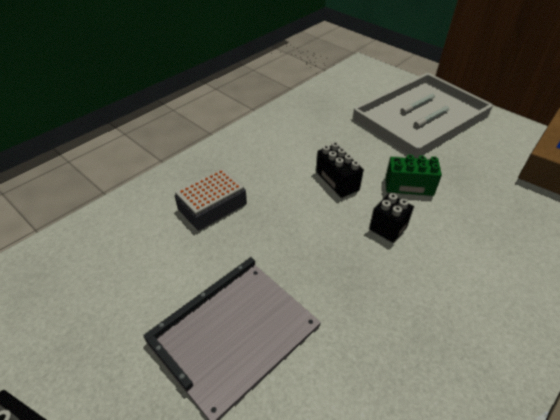

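The top view shows a deck with corners at about (133,209), (230,211), (227,288) and (129,287). Its long stop runs along the top edge and its short stop is at the left.

These could be taken for the rack:
- **Black 4x2 block at (361,198):** this fits the description, with seven caps.
- **Small square rack at (343,270):** a bystander.
- **Green block at (403,253):** a look-alike.
- **Large black tube tray at (25,225):** not part of the job.

I choose (361,198) and will check it in a crop.

```bash
cat > h.py <<'E'
import numpy as np, cv2
from bench import sensors, optics, job, r
def ray(p,uv,z):
    """pixels -> world points on plane height z"""
    uv=np.atleast_2d(np.array(uv,float)); K=p["mtx"]
    d=(uv-[K[0,2],K[1,2]])/[K[0,0],K[1,1]]; u=d.copy()
    for _ in range(10): u=d/(1+p["k1"]*(u**2).sum(1,keepdims=True))
    R,t=np.array(p["R"]),np.array(p["t"])
    D=np.c_[u,np.ones(len(u))]@R; C=-R.T@t
    return C+D*((z-C[2])/D[:,2])[:,None]
def caps(p,box,z=72):
    x0,y0,x1,y1=box; im=p["pixels"][y0:y1,x0:x1].astype(int)
    return im
E
python3 - <<'E'
from h import *
p=optics.snapshot("top");im=p["pixels"]
c=cv2.resize(im[160:295,315:440],None,fx=4.4,fy=4.4,interpolation=cv2.INTER_CUBIC)
cv2.imwrite("pics/crop1.png",c[:,:,::-1])
hsv=cv2.cvtColor(im,cv2.COLOR_RGB2HSV)
# rack blob: dark and unsaturated
for name,(x0,y0,x1,y1) in dict(rack=(335,165,385,230),small=(320,250,365,292)).items():
    g=cv2.cvtColor(im,cv2.COLOR_RGB2GRAY)[y0:y1,x0:x1]
    m=(g<62).astype(np.uint8); 
    cs,_=cv2.findContours(m,cv2.RETR_EXTERNAL,cv2.CHAIN_APPROX_NONE)
    c=max(cs,key=cv2.contourArea); print(name,cv2.minAreaRect(c+[x0,y0]))
    inside=np.zeros_like(m);cv2.drawContours(inside,[cv2.convexHull(c)],-1,1,-1)
    n,l,st,ce=cv2.connectedComponentsWithStats(((g>110)&(inside>0)).astype(np.uint8))
    for i in range(1,n): print(st[i,4],ce[i]+[x0,y0],ray(p,ce[i]+[x0,y0],72)[0].round(1))
# deck
m=cv2.inRange(hsv,(120,5,90),(179,80,255))
print(im[250,180],im[330,250],hsv[250,180],hsv[330,250],im[212,180])
print("corners z12",ray(p,[[133,209],[230,211],[227,288],[129,287]],12).round(1))
E
```

```text
rack ((358.91510009765625, 198.5471649169922), (25.961143493652344, 49.17507553100586), 15.945395469665527)
7 [359.71428571 178.14285714] [ 660.  -225.4   72. ]
5 [363.6 178. ] [ 660.3 -233.8   72. ]
5 [369.6 181. ] [ 653.8 -246.7   72. ]
5 [373.8 181. ] [ 653.8 -255.8   72. ]
2 [358.5 186. ] [ 642.8 -222.4   72. ]
3 [356. 189.] [ 636.2 -216.8   72. ]
7 [360.14285714 189.57142857] [ 635.  -225.7   72. ]
7 [367.         191.42857143] [ 631.  -240.5   72. ]
7 [370.85714286 191.57142857] [ 630.7 -248.8   72. ]
5 [353.4 199. ] [ 614.5 -210.8   72. ]
7 [357.42857143 199.71428571] [ 613.  -219.4   72. ]
5 [363.8 202. ] [ 608.1 -233.    72. ]
6 [368. 202.] [ 608.1 -242.1   72. ]
1 [366. 205.] [ 601.6 -237.6   72. ]
1 [361. 211.] [ 588.7 -226.6   72. ]
6 [365.         213.66666667] [ 583. -235.   72.]
4 [361.   213.75] [ 582.8 -226.4   72. ]
small ((341.83966064453125, 270.274169921875), (25.778966903686523, 29.47845458984375), 86.633544921875)
5 [336.2 265. ] [ 474.3 -171.9   72. ]
3 [339.         262.33333333] [ 479.9 -177.9   72. ]
17 [349.64705882 264.41176471] [ 475.5 -200.3   72. ]
3 [340.66666667 266.        ] [ 472.2 -181.3   72. ]
20 [339.35 275.75] [ 451.9 -178.3   72. ]
17 [350.52941176 275.23529412] [ 452.9 -201.8   72. ]
1 [353. 275.] [ 453.3 -207.1   72. ]
[107 101  99] [117 116 107] [  8  19 107] [ 27  22 117] [84 85 82]
corners z12 [[600.5 279.   12. ]
 [596.2  58.   12. ]
 [424.5  62.6  12. ]
 [425.1 282.   12. ]]
```

View pics/crop1.png

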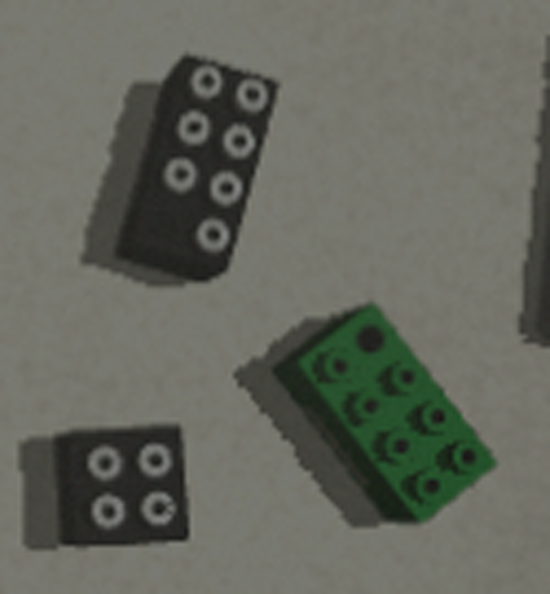

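The crop confirms the long black rack, with caps at crop px (207,81) to (213,236) and the empty place at bottom left. The small rack's caps are at about (106,463) to (158,508), and the green block is separate. Next I'll take the rack pose and a close crop of the deck.

```bash
python3 - <<'E'
from h import *
p=optics.snapshot("top");im=p["pixels"]
c=cv2.resize(im[195:300,115:245],None,fx=5,fy=5,interpolation=cv2.INTER_CUBIC)
c=cv2.convertScaleAbs(c,alpha=1.6)
cv2.imwrite("pics/deck1.png",c[:,:,::-1])
f=lambda q:(np.array(q)+.5)/4.4-.5+[315,160]
w=ray(p,f([(207,81),(252,96),(193,128),(239,141),(180,175),(226,188),(213,236)]),72)
print(w.round(1)); d=w[[1]]-w[[6]];print("len",np.linalg.norm(d),"yaw",np.degrees(np.arctan2(d[0,1],d[0,0])))
print("centre",(w[1]+w[6])/2+(w[0]-w[1]+w[2]-w[3]+w[4]-w[5])/6)
w=ray(p,f([(106,463),(155,460),(108,512),(158,508)]),72);print("small",w.mean(0))
print("cam",-p["R"].T@p["t"])
E
```

```text
[[ 660.2 -229.6   72. ]
 [ 652.9 -251.6   72. ]
 [ 636.9 -222.2   72. ]
 [ 630.5 -244.6   72. ]
 [ 613.7 -215.3   72. ]
 [ 607.4 -237.7   72. ]
 [ 583.9 -230.8   72. ]]
len 72.08855498888549 yaw -16.78966983590783
centre [ 621.70085307 -230.06735888   72.        ]
small [ 463.81474515 -189.41380759   72.        ]
cam [ 457.90384118  -45.17738679 1057.86050927]
```

View pics/deck1.png

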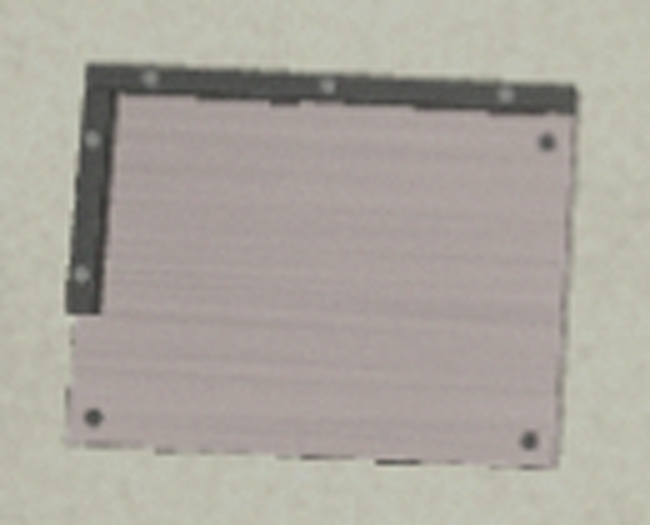

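The deck crop shows these features:
- Plate corners at (66,442) and (557,467).
- Inner corner of the stops at (118,94).
- Far-right end of the long stop's foot at (575,113).
- Short stop's end at (101,313).

```bash
python3 - <<'E'
from h import *
p=optics.snapshot("top")
f=lambda q:(np.array(q)+.5)/5-.5+[115,195]
w=np.r_[ray(p,f([(66,442),(557,467),(575,113),(118,94),(101,313)]),12),ray(p,f([(88,66),(578,88)]),26)][:,:2]
D=np.array([(-85,110),(-85,-110),(73,-110),(73,98),(-27,98),(85,110),(85,-110)],float)
a,b=D-D.mean(0),w-w.mean(0)
th=np.arctan2((a[:,0]*b[:,1]-a[:,1]*b[:,0]).sum(),(a*b).sum())
R=np.array([[np.cos(th),-np.sin(th)],[np.sin(th),np.cos(th)]])
o=w.mean(0)-R@D.mean(0)
print("yaw",np.degrees(th),"o",o,"res",(w-(D@R.T+o)).round(1).tolist())
for q in[(0,-10),(10,0),(48,0),(48,48)]:print(q,R@q+o)
E
```

```text
yaw -2.5550679101211498 o [513.26622983 171.17846718] res [[0.7, 0.1], [1.0, -0.2], [0.9, 0.7], [-0.1, 0.8], [0.9, 0.6], [-1.8, -0.7], [-1.6, -1.3]]
(0, -10) [512.82043415 161.18840881]
(10, 0) [523.2562882  170.73267149]
(48, 0) [561.21851    169.03864788]
(48, 48) [563.3583293  216.99092805]
```

Call:
play_rows --motion '[[[-3.3,-2.73,0,0,0,0],[-6.6,-5.46,0,0,0,0],[-9.9,-8.2,0,0,0,0],[-13.2,-10.94,0,0,0,0],[-16.52,-13.67,0,0,0,0]]]' --jaw 1

```text
time: 0.75
tool_pos: [345.3, 349.1, 231.2]
tcp_rot: [180.0, 0.0, 155.1]
ft_force: [0.6, 0.2, 0.9]
finger_gap: 85.2
grip_force: 0.0
```

Call:
play_rows --motion '[[[-3.3,-2.73,0,0,0,0],[-6.6,-5.46,0,0,0,0],[-9.9,-8.2,0,0,0,0],[-13.2,-10.94,0,0,0,0],[-16.52,-13.67,0,0,0,0]]]'

```text
time: 1.25
tool_pos: [437.6, 155.4, 231.4]
tcp_rot: [180.0, 0.0, 155.1]
ft_force: [-0.6, 0.4, 0.1]
finger_gap: 85.5
grip_force: 0.0
```

Call:
play_rows --motion '[[[-3.3,-2.73,0,0,0,0],[-6.6,-5.46,0,0,0,0],[-9.9,-8.2,0,0,0,0],[-13.2,-10.94,0,0,0,0],[-16.52,-13.67,0,0,0,0]]]'

```text
time: 1.75
tool_pos: [529.9, -38.3, 231.3]
tcp_rot: [180.0, 0.0, 155.1]
ft_force: [1.0, 0.6, 0.3]
finger_gap: 85.3
grip_force: 0.0
```

Call:
play_rows --motion '[[[-3.3,-2.73,1,0,0,-2],[-6.6,-5.46,2,0,0,-4],[-9.9,-8.2,3,0,0,-6],[-13.2,-10.94,4,0,0,-8.1],[-16.5,-13.67,5,0,0,-8.1]]]'

```text
time: 2.25
tool_pos: [622.0, -231.7, 180.6]
tcp_rot: [180.0, -0.0, 163.3]
ft_force: [-0.4, -0.5, 0.7]
finger_gap: 85.2
grip_force: 0.0
```

Call:
play_rows --motion '[[[0,0,0,0,0,0],[0,0,0,0,0,0],[0,0,0,0,0,0]]]'

```text
time: 2.55
tool_pos: [621.5, -229.3, 181.7]
tcp_rot: [180.0, 0.0, 163.2]
ft_force: [0.0, 0.2, 0.5]
finger_gap: 85.2
grip_force: 0.0
```

Call:
play_rows --motion '[[[0,0,3,0,0,0],[0,0,6,0,0,0],[0,0,8,0,0,0],[0,0,9.5,0,0,0],[0,0,10,0,0,0]]]'

```text
time: 3.05
tool_pos: [620.9, -228.6, 80.3]
tcp_rot: [180.0, -0.1, 163.3]
ft_force: [-0.2, 0.3, -0.7]
finger_gap: 85.2
grip_force: 0.0
```

Call:
play_rows --motion '[[[0,0,1.2,0,0,0],[0,0,2.4,0,0,0],[0,0,3.6,0,0,0],[0,0,4.8,0,0,0],[0,0,5.7,0,0,0]]]'

```text
time: 3.55
tool_pos: [621.0, -229.8, 22.8]
tcp_rot: [180.0, -0.1, 163.2]
ft_force: [0.9, 0.7, -0.3]
finger_gap: 85.3
grip_force: 0.0
```

```bash
python3 - <<'E'
from h import *
s=sensors.sense();print(s["tool_pos"],s["ft_force"])
a=cv2.resize(optics.snapshot("side")["pixels"][90:250,280:460],None,fx=2.2,fy=2.2)
b=cv2.resize(optics.snapshot("top")["pixels"][140:300,300:480],None,fx=2.2,fy=2.2)
cv2.imwrite("pics/g1.png",cv2.convertScaleAbs(np.hstack([a,b]),alpha=1.7)[:,:,::-1])
E
```

```text
[ 621.04011843 -229.83236356   22.77799419] [ 0.85551431  0.72607343 -0.26249963]
```

View pics/g1.png

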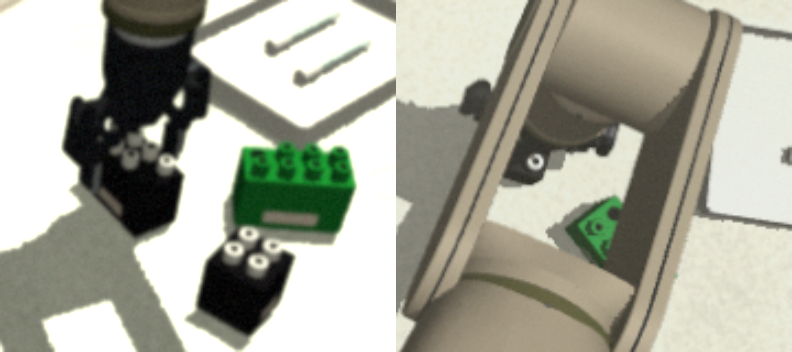

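The fingers (side crop about (85,130) and (190,100)) straddle the rack. The small rack, at (245,285) in the crop, is clear. Closing now.

Call:
play_rows --motion '[[[0,0,0,0,0,0],[0,0,0,0,0,0],[0,0,0,0,0,0],[0,0,0,0,0,0],[0,0,0,0,0,0]]]' --jaw 0 --squeeze 70

```text
time: 4.15
tool_pos: [622.3, -230.3, 25.5]
tcp_rot: [-180.0, 0.1, 163.2]
ft_force: [-0.3, -0.3, 4.2]
finger_gap: 49.2
grip_force: 73.8
```

Call:
play_rows --motion '[[[0,0,0,0,0,0],[0,0,0,0,0,0],[0,0,0,0,0,0],[0,0,0,0,0,0],[0,0,0,0,0,0]]]'

```text
time: 4.65
tool_pos: [622.4, -230.4, 25.5]
tcp_rot: [-180.0, 0.1, 163.2]
ft_force: [0.5, 0.5, 5.3]
finger_gap: 49.1
grip_force: 74.0
```

Call:
play_rows --motion '[[[0,0,-1,0,0,0],[0,0,-3,0,0,0],[0,0,-6,0,0,0],[0,0,-9,0,0,0],[0,0,-11,0,0,0]]]'

```text
time: 5.15
tool_pos: [621.7, -230.1, 136.6]
tcp_rot: [-180.0, 0.1, 163.2]
ft_force: [0.6, -1.3, -3.0]
finger_gap: 49.4
grip_force: 73.1
```

Call:
play_rows --motion '[[[0,0,0,0,0,0],[0,0,0,0,0,0]]]'

```text
time: 5.35
tool_pos: [621.2, -229.9, 133.7]
tcp_rot: [180.0, -0.0, 163.2]
ft_force: [-0.3, 0.1, -3.0]
finger_gap: 49.2
grip_force: 73.2
```

Call:
play_rows --motion '[[[1.5,2.6,0,0,0,6],[3.6,6,0,0,0,13.5],[6,10,0,0,0,21.5],[8.3,13.9,0,0,0,29.7],[10.57,17.73,0,0,0,37.9]]]'

```text
time: 5.85
tool_pos: [569.1, -27.9, 131.4]
tcp_rot: [-179.8, -0.2, 124.9]
ft_force: [1.4, 0.6, -2.8]
finger_gap: 49.1
grip_force: 73.4
```

Call:
play_rows --motion '[[[4.2,1.6,0,0,0,8.2],[8.4,3.3,0,0,0,16.4],[12.6,4.9,0,0,0,24.6],[16.5,6.4,0,0,0,32.5],[19.23,7.5,0,0,0,37.9]]]'

```text
time: 6.35
tool_pos: [518.9, 172.8, 131.6]
tcp_rot: [-179.7, 0.0, 87.2]
ft_force: [0.3, -0.4, -2.2]
finger_gap: 49.1
grip_force: 73.4
```

Call:
play_rows --motion '[[[0,0,0,0,0,0],[0,0,0,0,0,0],[0,0,0,0,0,0]]]'

```text
time: 6.65
tool_pos: [521.2, 169.5, 132.9]
tcp_rot: [-179.9, 0.1, 87.4]
ft_force: [-0.6, 0.1, -3.5]
finger_gap: 49.2
grip_force: 73.4
```

```bash
python3 - <<'E'
from h import *
s=sensors.sense();print(s["time"],s["tool_pos"],s["tcp_rot"],s["ft_force"])
a=cv2.resize(optics.snapshot("side")["pixels"][180:420,110:350],None,fx=1.65,fy=1.65)
b=cv2.resize(optics.snapshot("top")["pixels"][150:310,100:260],None,fx=2.475,fy=2.475)
cv2.imwrite("pics/d1.png",cv2.convertScaleAbs(np.hstack([a,b]),alpha=1.6)[:,:,::-1])
E
```

```text
6.65 [521.15021038 169.53638641 132.88575662] [-1.79879281e+02  6.24804396e-02  8.74237564e+01] [-0.56703796  0.14862905 -3.46718093]
```

View pics/d1.png

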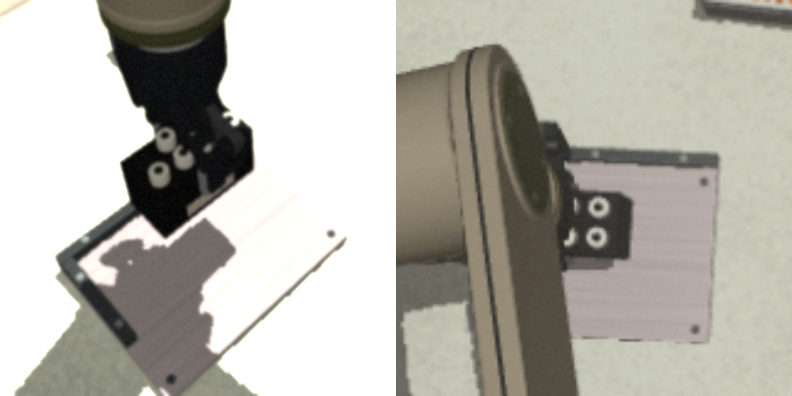

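The rack is held level over the deck, parallel to the long stop and clear of both stops. In the top crop its right end is at (630,225) and the long stop at (650,155). Lowering.

Call:
play_rows --motion '[[[0,0,2.5,0,0,0],[0,0,5,0,0,0],[0,0,7,0,0,0],[0,0,8.5,0,0,0],[0,0,9,0,0,0]]]'

```text
time: 7.25
tool_pos: [520.6, 169.6, 42.2]
tcp_rot: [-179.8, 0.1, 87.3]
ft_force: [-0.6, -0.2, -3.3]
finger_gap: 49.3
grip_force: 73.4
```

Call:
play_rows --motion '[[[0,0,0.1,0,0,0],[0,0,0.2,0,0,0],[0,0,0.3,0,0,0],[0,0,0.4,0,0,0],[0,0,0.4,0,0,0]]]'

```text
time: 7.75
tool_pos: [522.1, 170.7, 40.7]
tcp_rot: [180.0, -0.0, 87.4]
ft_force: [-0.5, 0.0, -2.5]
finger_gap: 49.0
grip_force: 73.4
```

Call:
play_rows --motion '[[[0,0,0.1,0,0,0],[0,0,0.2,0,0,0],[0,0,0.3,0,0,0],[0,0,0.3,0,0,0],[0,0,0.3,0,0,0]]]'

```text
time: 8.25
tool_pos: [521.8, 170.7, 37.4]
tcp_rot: [180.0, -0.0, 87.4]
ft_force: [-0.5, -0.3, 0.0]
finger_gap: 49.3
grip_force: 73.6
```

Call:
play_rows --motion '[[[0,0,0.05,0,0,0],[0,0,0.1,0,0,0],[0,0,0.1,0,0,0],[0,0,0.1,0,0,0]]]'

```text
time: 8.65
tool_pos: [521.9, 170.7, 37.4]
tcp_rot: [180.0, -0.0, 87.4]
ft_force: [-5.7, -1.2, 8.9]
finger_gap: 48.8
grip_force: 75.0
```

Call:
play_rows --motion '[[[0,0,0,0,0,0],[0,0.2,-0.02,0,0,0],[0,0.6,-0.03,0,0,0],[0,1.0,-0.03,0,0,0],[0,1.4,-0.03,0,0,0]]]'

```text
time: 9.15
tool_pos: [536.0, 170.2, 37.4]
tcp_rot: [180.0, -0.0, 87.4]
ft_force: [-4.4, -0.7, 7.7]
finger_gap: 49.1
grip_force: 74.5
```

Call:
play_rows --motion '[[[0,0.4,0,0,0,0],[0,0.8,0,0,0,0],[0,1.2,0,0,0,0],[0,1.6,0,0,0,0],[0,2.0,0,0,0,0]]]'

```text
time: 9.65
tool_pos: [556.0, 169.3, 37.4]
tcp_rot: [180.0, -0.0, 87.4]
ft_force: [-4.7, -0.3, 7.1]
finger_gap: 48.9
grip_force: 74.5
```

Call:
play_rows --motion '[[[0,0.1,0,0,0,0],[0,0.2,0,0,0,0],[0,0.3,0,0,0,0],[0,0.4,0,0,0,0],[0,0.4,0,0,0,0]]]'

```text
time: 10.15
tool_pos: [559.9, 169.1, 37.4]
tcp_rot: [180.0, -0.0, 87.4]
ft_force: [-2.8, 0.7, 6.6]
finger_gap: 49.3
grip_force: 74.4
```

Call:
play_rows --motion '[[[0,0.05,0,0,0,0],[0,0.1,0,0,0,0],[0,0.15,0,0,0,0],[0,0.2,0,0,0,0],[0,0.2,0,0,0,0]]]'

```text
time: 10.65
tool_pos: [561.3, 169.1, 37.4]
tcp_rot: [-179.9, -0.0, 87.4]
ft_force: [-7.5, 0.9, 9.8]
finger_gap: 49.1
grip_force: 75.0
```

The rack now meets the long stop: x is 48 mm in the deck frame and the side force is rising. Next I slide along it.

Call:
play_rows --motion '[[[0,0,0,0,0,0],[0.2,0,0,0,0,0],[0.6,0,0,0,0,0],[1.0,0,0,0,0,0],[1.4,0,0,0,0,0]]]'

```text
time: 11.15
tool_pos: [561.8, 180.6, 37.5]
tcp_rot: [-179.9, 0.2, 87.3]
ft_force: [-10.2, -11.7, 13.4]
finger_gap: 49.0
grip_force: 75.4
```

Call:
play_rows --motion '[[[0.4,0,0,0,0,0],[0.8,0,0,0,0,0],[1.2,0,0,0,0,0],[1.6,0,0,0,0,0],[2.0,0,0,0,0,0]]]'

```text
time: 11.65
tool_pos: [562.8, 200.6, 37.5]
tcp_rot: [-179.9, 0.2, 87.3]
ft_force: [-9.4, -12.3, 13.5]
finger_gap: 48.9
grip_force: 75.4
```

Call:
play_rows --motion '[[[0.3,0,0,0,0,0],[0.6,0,0,0,0,0],[0.8,0,0,0,0,0],[1.0,0,0,0,0,0],[1.0,0,0,0,0,0]]]'

```text
time: 12.15
tool_pos: [563.2, 211.0, 37.5]
tcp_rot: [-179.9, 0.2, 87.4]
ft_force: [-9.3, -9.8, 13.8]
finger_gap: 49.2
grip_force: 75.3
```

Call:
play_rows --motion '[[[0.1,0,0,0,0,0],[0.2,0,0,0,0,0],[0.3,0,0,0,0,0],[0.4,0,0,0,0,0],[0.4,0,0,0,0,0]]]'

```text
time: 12.65
tool_pos: [563.4, 214.7, 37.5]
tcp_rot: [-179.9, 0.2, 87.4]
ft_force: [-9.2, -11.0, 13.3]
finger_gap: 49.0
grip_force: 75.4
```

Call:
play_rows --motion '[[[0.05,0,0,0,0,0],[0.1,0,0,0,0,0],[0.15,0,0,0,0,0],[0.15,0,0,0,0,0]]]'

```text
time: 13.05
tool_pos: [563.5, 216.1, 37.5]
tcp_rot: [-179.9, 0.2, 87.3]
ft_force: [-9.8, -12.1, 13.7]
finger_gap: 48.8
grip_force: 75.4
```

Call:
play_rows --motion '[[[0.05,0,0,0,0,0],[0.1,0,0,0,0,0],[0.15,0,0,0,0,0],[0.2,0,0,0,0,0],[0.2,0,0,0,0,0]]]'

```text
time: 13.55
tool_pos: [563.5, 217.6, 37.5]
tcp_rot: [-179.9, 0.2, 87.3]
ft_force: [-10.0, -14.0, 14.4]
finger_gap: 49.1
grip_force: 75.4
```

Call:
play_rows --motion '[[[0.05,0,0,0,0,0],[0.1,0,0,0,0,0],[0.15,0,0,0,0,0],[0.15,0,0,0,0,0]]]'

```text
time: 13.95
tool_pos: [563.5, 217.7, 37.5]
tcp_rot: [-179.9, 0.4, 87.3]
ft_force: [-10.5, -21.1, 18.2]
finger_gap: 49.2
grip_force: 75.7
```

The rack has met the short stop: it stopped moving and the force rose to 21 N. I relax the stored force, open and retreat.

Call:
play_rows --motion '[[[-0.05,-0.03,-0.04,0,0,0],[-0.1,-0.07,-0.08,0,0,0],[-0.12,-0.09,-0.11,0,0,0],[-0.12,-0.09,-0.11,0,0,0]]]'

```text
time: 14.35
tool_pos: [563.5, 217.8, 37.7]
tcp_rot: [180.0, 0.2, 87.3]
ft_force: [-1.2, -12.5, 2.3]
finger_gap: 48.9
grip_force: 73.8
```

Call:
play_rows --motion '[[[0,0,0,0,0,0],[0,0,0,0,0,0],[0,0,0,0,0,0],[0,0,0,0,0,0],[0,0,0,0,0,0]]]' --jaw 1

```text
time: 14.85
tool_pos: [563.2, 220.8, 37.8]
tcp_rot: [180.0, -0.0, 87.4]
ft_force: [0.0, 0.3, 0.6]
finger_gap: 85.6
grip_force: 0.0
```

Call:
play_rows --motion '[[[0,0,0,0,0,0],[0,0,0,0,0,0],[0,0,-0.5,0,0,0],[0,0,-1.5,0,0,0],[0,0,-3,0,0,0]]]'

```text
time: 15.35
tool_pos: [562.7, 220.4, 68.0]
tcp_rot: [-179.9, 0.0, 87.4]
ft_force: [-0.5, -0.5, -1.1]
finger_gap: 85.3
grip_force: 0.0
```

Call:
play_rows --motion '[[[0,0,-3,0,0,0],[0,0,-6,0,0,0],[0,0,-9,0,0,0],[0,0,-12,0,0,0],[0,0,-15,0,0,0]]]'

```text
time: 15.85
tool_pos: [563.3, 220.6, 220.9]
tcp_rot: [179.9, -0.0, 87.4]
ft_force: [1.2, 0.5, 0.6]
finger_gap: 85.1
grip_force: 0.0
```

Call:
play_rows --motion '[[[0,-4,0,0,0,0],[3,-8,0,0,0,0],[7,-8,0,0,0,0],[11,-8,0,0,0,0],[15,-8,0,0,0,0]]]'

```text
time: 16.35
tool_pos: [490.0, 375.6, 220.1]
tcp_rot: [179.9, -0.1, 87.4]
ft_force: [1.0, 0.3, 1.3]
finger_gap: 85.2
grip_force: 0.0
```

```bash
python3 - <<'E'
from h import *
s=sensors.sense();print(s["time"],s["tool_pos"],s["ft_force"],s["finger_gap"])
a=cv2.resize(optics.snapshot("side")["pixels"][180:420,110:350],None,fx=1.65,fy=1.65)
b=cv2.resize(optics.snapshot("top")["pixels"][170:310,100:240],None,fx=396/140,fy=396/140)
cv2.imwrite("pics/e1.png",cv2.convertScaleAbs(np.hstack([a,b]),alpha=1.6)[:,:,::-1])
E
```

```text
16.35 [489.99384723 375.62772757 220.08578771] [0.98052974 0.25155483 1.31115208] 85.21140891658222
```

View pics/e1.png

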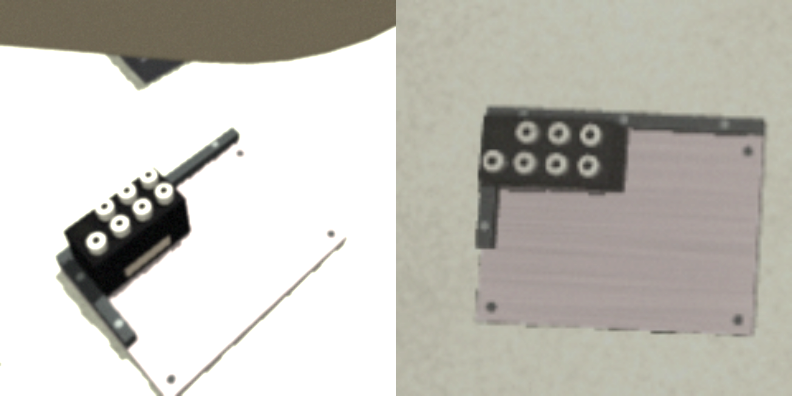

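The rack sits in the corner of both stops, upright and released. Its caps run from (492,161) to (588,166) in the crop. I do a quick numeric check, then hand in.

```bash
python3 - <<'E'
from h import *
p=optics.snapshot("top");k=396/140
f=lambda q:(np.array(q)-[395.5,-.5])/k-.5+[100,170]
w=ray(p,f([(492,161),(588,166),(527,131),(590,135),(524,163)]),84)[:,:2]
c=(w[0]+w[1])/2+(w[2]-w[4]+w[3]-w[1])/4
a=np.radians(-2.555);R=np.array([[np.cos(a),-np.sin(a)],[np.sin(a),np.cos(a)]])
c=(c-[513.3,171.2])@R
print(c,np.degrees(np.arctan2(*(w[0]-w[1])[::-1])))
ok=abs(c-48).max()<5
if ok: print(job.hand_in())
E
```

```text
[47.97234082 48.19523904] 87.209937124401
the job is handed in; nothing more can be done
None
```

The long rack was pressed onto the deck at about 12 N, slid against the long stop and then the short stop, and released; the last image puts it at (48.0, 48.2) mm in the deck frame against a home of (48, 48), and the job is handed in at about 16 s, though no verdict came back.

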